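# Lock the door closer into its box

### The arm

A 7-joint arm with a two-finger parallel gripper is mounted at the origin on the work surface. World frame = base frame: x ahead of the robot, y to its left, z up, the work surface at z = 0. Lengths are in m, angles in rad, forces in N, time in s.
With the tool pointing down it reaches from about 0.4 to 0.85 m from the base axis. Payload 4.5 kg.
Tool frame: the origin (TCP) lies at the very end of the fingers, on their centre line; the grasp point (between the pads) lies 19 mm behind it; y points along the fingers, z is the direction in which the jaws open and shut, and the axes are right-handed (so a half turn about y gives the same grasp; the last joint's range is limited). The gripper opens to 85 mm and grips with 20 to 120 N. Pads are 22 mm wide; open, the fingers measure 114 mm over their backs; the gripper's body (76 mm by 85 mm) begins 54 mm behind the grasp point. The pads swing forward as they close: fully open they stand 13 mm farther back than shut.
Start: joints at [1.345, 0.689, -0.195, 1.565, 0.157, 0.902, -0.215], TCP at [0.161, -0.604, 0.231] pointing down, gripper open.
Joint ranges: [-3.01, 3.01], [-0.46, 2.08], [-1.47, 1.51], [0.13, 2.56], [-1, 4.14], [0.04, 2.09], [-2.66, 2.66]. Speed limits (rad/s): [2.57, 2.57, 3.14, 3.14, 3.14, 3.14, 3.14].

### API

Orientations are given as a 3x3 rotation matrix whose columns are the frame's x, y, z axes.
In Python, from cell import status, vision, job gives the robot as it stands.
- The arm moves only by the tool servo_tool, never from a script. Its argument "deltas" is one flat list of numbers, 7 for each row, row after row: the opening, from -1 (shut) to 1 (fully open), then the shift along the tool's x, y, z in cm, then the turn, a rotation vector about the tool's x, y, z in rad. A call has 1 to 5 rows; each row is the pose to reach, as a shift and turn from the pose measured when the call began, along the tool's axes at that moment; what a row does not reach only later rows make up. A row lasts 1/12 s, in which the tool goes at most 41.7 mm and 7.16 degrees, less where a joint would pass 70% of its speed; a pose out of reach is approached as far as the arm can. A call with a gripper value outside its range is refused whole. The fingers move at their own pace and stop on an object; the grip force is fixed at half the most. Time passes only in rows, so rows that repeat a pose let the fingers close. It gives the time, the measured TCP pose, the force and the opening at its end, in the units of the state.
- status.state(): the state, without advancing time (a new reading comes with each control period).
- vision.capture(name): name is "scene" or "side" or "wrist"; returns a dict with "frame" (384x512x3 uint8, red, green, blue), "z_map" (384x512 float32, m along the optical axis (not along the pixel's ray), 0 where there is no reading), "fx", "fy", "cx", "cy" (pixels), "R" (3x3) and "t" (3): a world point X has camera coordinates R X + t. Camera axes: x right, y down, z forward; pixel columns grow to the right and rows downward; lengths in m; the calibration is good to about 2 mm. The wrist camera is an equidistant fisheye: a pixel r from the principal point sees the ray r / f radians off the axis. A picture is of the moment at which its call begins.
- job.close_job(): hands the job in, once; it reports no verdict.
The state is a dict: "time_s": time; "q": joint angles; "qd": joint speeds; "effort": joint torques, N m; "ee_pos": TCP position; "tcp_rot": TCP orientation; "force": force on the tool from outside, world axes, zero at the start; "wrist_torque": the same for the moment, N m; "gripper_width": opening from 0.0 (shut) to 1.0 (fully open).
Only numpy, scipy, OpenCV 4.12 (cv2) and the standard library are available. Lean on these libraries where they do the work, as an engineer would, in place of code of your own. Each camera call takes 0.05 s, during which the arm holds its last target. There are 200 camera calls.

### The job

Lock the door closer into its box: first lift the brass cover plate out of the slot between the two lock pins and lean it, same edge down, flat against the sloping back of the blue rack with its foot on the ledge, about in the middle. Then take the mallet and strike the two brass lock pins one after the other, with a brisk blow each, until each snaps fully home; never push the pins with the gripper. Finally set the mallet gently back on its stand as it was, and leave everything else alone.

Things in the scene. Friction and masses are not known exactly. Their poses are not given: they have to be found in the camera images.
- closer_box: dark steel channel, fixed, 112 mm (its x) by 290 mm (its y), walls 40 mm high; origin on the table under its centre. Its -y half holds a red closer body 46 mm high with a square stub up to 59 mm; its +y half an aluminium lock block, top at 44 mm, with a 9 mm slot along y at x = 0 where the cover plate stands at the start, between the two pins
- cover_center (a point): middle of the loose brass-coloured flat cover plate: 6 mm thick (its x), 120 mm wide (its y), 110 mm tall (its z), 0.2 to 0.33 kg. At the start it stands upright in the slot, axes as the box's, foot 4 mm and top edge 114 mm above the table, the upper 70 mm free above the block; can be pinched across its thickness at the top edge from above
- cover_foot (a point): middle of the plate's bottom edge, 55 mm below its centre along its z
- cover_top (a point): middle of the plate's top edge, 55 mm above its centre along its z
- rack: blue leaning rack, fixed, 120 mm (x) by 150 mm (y), left or right of the robot, facing its own +x (roughly away from the robot). Its back board, 70 mm along the slope, 8 mm thick, slopes 20 degrees from vertical, top toward -x; a rubber ledge 40 mm deep stands at right angles to the board on its +x side (rising 20 degrees toward +x). Origin on the table
- rack_seat (a point): middle of the inner corner where the sloping board's +x face meets the ledge, 30 mm above the table, straight above the rack's origin; axes as the rack's
- stand: plywood mallet stand, fixed, 230 mm (x) by 84 mm (y), 10 mm thick, on the other side from the rack; at x = -80 mm a 37 mm high block carries the mallet's handle between two cheeks 44 mm apart and 53 mm high; origin on the table under its centre
- stand_pad (a point): centre of the round black mark on the stand's upper face (70 mm along the stand's +x, 10 mm above the table) on which the mallet's head stands on its lower face at the start and at the end
- mallet_grip (a point): grip point at mid height of the mallet's wooden handle, 60 mm from the head's axis. The handle is straight, 20 mm wide, 26 mm high, level, running along the mallet's -x to 200 mm from the head's axis, its middle 40 mm above the lower face. Mallet axes at the start as the stand's, within 0.04 rad of yaw
- mallet_face (a point): centre of the lower striking face of the mallet's head (60 mm along the mallet's +x and 40 mm below the grip point). Mallet 0.28 to 0.44 kg; head: orange barrel with upright axis, 44 mm in diameter, 76 mm tall, black rubber faces at top and bottom
- pin_near (a joint): how far the near lock pin is down, m: 0 = up, as at the start; 0.012 = fully home, head resting on the block. Over-centre spring: 12 N up at the top, falling to none at 8 mm, where it snaps down and stays (6 N); let go before, it springs up again. Damping 25 N s/m. A blow counts if the held mallet moves at over 0.05 m/s while touching the pin; a slow press does not
- pin_near_top (a point): centre of the top of the near lock pin's round brass head (18 mm wide, 5 mm thick), moving with it; at the box's x = -32 mm, y = +72 mm, 61 mm above the table when up, 49 mm when home
- pin_far (a joint): how far the far lock pin is down, m: 0 = up, as at the start; 0.012 = fully home, head resting on the block. Over-centre spring: 12 N up at the top, falling to none at 8 mm, where it snaps down and stays (6 N); let go before, it springs up again. Damping 25 N s/m. A blow counts if the held mallet moves at over 0.05 m/s while touching the pin; a slow press does not
- pin_far_top (a point): centre of the top of the far lock pin's round brass head (18 mm wide, 5 mm thick), moving with it; at the box's x = +32 mm, y = +72 mm, 61 mm above the table when up, 49 mm when home
- bush: bystander, to be left alone: small steel flanged bush (28 mm wide, 20 mm tall) standing on the red closer body; origin under its centre
- screwdriver: bystander, to be left alone: yellow-handled screwdriver lying on the table in front of the closer box, along the box; origin on the table under its middle
- screw_jar: bystander, to be left alone: clear jar with red lid, 52 mm wide, 60 mm tall; origin under its centre
- wrench: bystander, to be left alone: steel wrench 170 mm long lying on the right; origin under its middle
- drill: bystander, to be left alone: red and black cordless drill lying on its side on the far right; origin under its barrel
- carton: bystander, to be left alone: yellow carton 100 x 200 x 70 mm, on the left; origin under its centre
- tape_roll: bystander, to be left alone: roll of blue tape 90 mm wide, 22 mm tall, between the robot and the box; origin under its centre
Things that resemble listed ones, but are neither listed nor needed, are in the scene too. Leave any orange or white look-alike of the part that bears cover_center alone.

How it is judged:
On the way, in this order (a step that is already met when the one before it is completed fails the run):
1. the cover plate leans on the rack, released (x of cover_foot in the frame of rack between -0.006 and 0.014 m and y of cover_foot in the frame of rack between -0.03 and 0.03 m and z of cover_foot in the frame of rack between 0.022 and 0.042 m and angle between cover_center's own z axis and vertical between 0.26 and 0.44 rad and x of cover_top in the frame of rack below -0.02 m and angle between the y axis of cover_center and the y axis of rack, either way round below 0.15 rad and contact force between cover and the fingers below 0.1 N and linear speed of cover below 0.02 m/s), for 0.2 s.
2. the mallet is lifted off its stand in the gripper (height (world z) of mallet_face above 0.03 m and contact force between mallet and the fingers above 1 N), for 0.1 s.
3. a first pin is struck with the held, moving mallet (over 0.05 m/s) (((contact force between mallet and pin_near above 1 N and linear speed of mallet above 0.05 m/s and contact force between mallet and the fingers above 1 N) or (contact force between mallet and pin_far above 1 N and linear speed of mallet above 0.05 m/s and contact force between mallet and the fingers above 1 N))).
4. the other pin is struck likewise, with the first one home (((contact force between mallet and pin_near above 1 N and linear speed of mallet above 0.05 m/s and contact force between mallet and the fingers above 1 N and value of joint pin_far above 0.0105 m) or (contact force between mallet and pin_far above 1 N and linear speed of mallet above 0.05 m/s and contact force between mallet and the fingers above 1 N and value of joint pin_near above 0.0105 m))).
5. both pins are fully home (value of joint each of pin_near, pin_far above 0.0105 m and contact force between mallet and pin_near below 0.1 N and contact force between mallet and pin_far below 0.1 N), for 0.1 s.
At the end, for the whole second after the job is handed in: Plate leans released on the rack: foot within 10 mm of the inner corner, 30 mm of the middle, tilt 15-25 deg, square within 0.15 rad; both pins down 10.5 mm or more; mallet upright (0.1 rad) on its stand, head within 20 mm of the mark, handle on its support (25 mm); both at rest (all of step 1 and value of joint each of pin_near, pin_far above 0.0105 m and horizontal distance between mallet_face and stand_pad below 0.02 m and height (world z) of mallet_face between 0.004 and 0.016 m and angle between mallet's own z axis and vertical below 0.1 rad and x of mallet_grip in the frame of stand below 0.04 m and y of mallet_grip in the frame of stand between -0.025 and 0.025 m and linear speed of mallet below 0.02 m/s); the robot touches nothing.
It fails at once if the gripper pushes a pin (contact force between any of the arm, the fingers and pin_near above 1 N or contact force between any of the arm, the fingers and pin_far above 1 N).
It fails at once if the plate is dropped (over 0.6 m/s out of the gripper) (linear speed of cover above 0.6 m/s and contact force between cover and the fingers below 0.1 N).
It fails at once if the mallet is dropped or thrown (over 0.6 m/s out of the gripper) (linear speed of mallet above 0.6 m/s and contact force between mallet and the fingers below 0.1 N).
It fails at once if a bystander is moved by more than 25 mm (distance of any of bush, screwdriver, screw_jar, wrench, drill, carton, tape_roll from where it was at the start of the episode above 0.025 m).
It also fails if it takes over 64 s, if anything falls off the work surface, if the arm or the gripper's body presses on something with over 40 N, if the wrist force passes 120 N, or if a joint passes its speed limit or range.

## Working session

There is one attempt and no reset: what is moved stays moved. The work goes in short steps, Python scripts to look and compute and a tool call to move; the robot and the scene stay as the last step left them, time stands still between calls to the robot, and variables do not carry over. Pictures are saved under pics/ and viewed, about 8 in all and at most 12, crops included, and the job is handed in when it is done.

Besides the shell and the picture viewer there is one more tool, called as name(argument=value, ...), one argument or row to a line, values as JSON. servo_tool: Moves the arm, as the interface text tells. Its arguments: {"type":"object","properties":{"deltas":{"type":"array"}},"required":["deltas"]}

```bash
mkdir -p pics; ls; cat > h.py <<'E'
import numpy as np, cv2
from cell import status, vision, job
def cap(n):
    c=vision.capture(n); np.savez('last_'+n+'.npz',**c); return c
def world(c):
    h,w=c['z_map'].shape; v,u=np.mgrid[:h,:w]; z=c['z_map']
    P=np.stack([(u-c['cx'])/c['fx']*z,(v-c['cy'])/c['fy']*z,z],-1)
    W=(P-np.array(c['t']))@np.array(c['R']); W[z==0]=np.nan; return W
E
python3 - <<'E'
from h import *
s=status.state(); print({k:np.round(v,3).tolist() for k,v in s.items()})
ims=[]
for n in('scene','side'):
    c=cap(n); cv2.imwrite(f'pics/{n}0.png',cv2.cvtColor(c['frame'],cv2.COLOR_RGB2BGR)); print(n,c['fx'],c['cx'],c['cy'],np.round(c['R'],3).tolist(),c['t'])
E
```

```text
pics
{'time_s': 0.0, 'q': [1.345, 0.69, -0.195, 1.566, 0.157, 0.903, -0.215], 'qd': [-0.001, 0.0, -0.0, 0.001, 0.0, -0.002, -0.001], 'effort': [-0.0, -53.962, -1.267, -15.855, 0.009, 0.009, 0.0], 'ee_pos': [0.16, -0.603, 0.23], 'tcp_rot': [[-0.966, -0.001, 0.257], [-0.257, 0.002, -0.966], [0.0, -1.0, -0.002]], 'force': [0.104, -0.206, 0.182], 'wrist_torque': [-0.002, 0.029, 0.012], 'gripper_width': 1.003}
scene 350.6277615614461 251.26842043053074 192.33013183303297 [[-0.229, 0.973, -0.015], [0.774, 0.173, -0.609], [-0.59, -0.151, -0.793]] [ 0.09248375 -0.35801228  1.57027615]
side 478.91893515668045 258.26470149704187 189.43285199377297 [[-0.843, -0.538, -0.016], [-0.42, 0.676, -0.605], [0.336, -0.503, -0.796]] [0.46617102 0.24184339 1.53944423]
```

View pics/scene0.png

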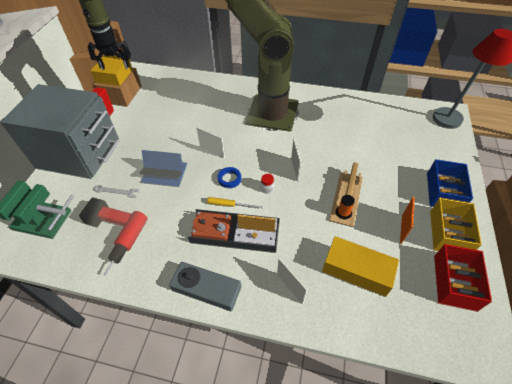

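View pics/side0.png

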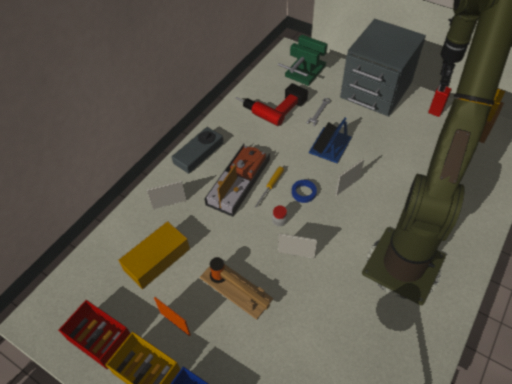

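The scene view shows the rack at (165,168), the box at (235,230) with the plate on its right half, the stand with the mallet at (347,195), and white and orange look-alike plates. The side view shows the same items. Next I measure with depth and colour.

```bash
python3 - <<'E'
from h import *
out=[]
for n,rois in(('scene',dict(box=(185,205,285,255),rack=(130,140,195,190),stand=(325,160,368,228))),('side',dict(box=(200,138,275,220),rack=(300,112,358,166),stand=(195,250,275,322)))):
    c=dict(np.load(f'last_{n}.npz')); W=world(c); hsv=cv2.cvtColor(c['frame'],cv2.COLOR_RGB2HSV)
    for k,(a,b,e,d) in rois.items():
        w=W[b:d,a:e].reshape(-1,3); hh=hsv[b:d,a:e].reshape(-1,3)
        ok=np.isfinite(w[:,0]); w=w[ok];hh=hh[ok]
        print(n,k,'zhist',np.histogram(w[:,2],np.arange(-.01,.14,.01))[0])
        def rect(m,t):
            if m.sum()>8:
                p=w[m]; r=cv2.minAreaRect((p[:,:2]*1000).astype(np.float32)); print('  ',t,m.sum(),np.round(p.mean(0),4),'rect',np.round(r[0],1),np.round(r[1],1),round(r[2],1),'z',np.round(np.percentile(p[:,2],[2,50,98]),4))
        H,S,V=hh.T.astype(int)
        if k=='box':
            rect(w[:,2]>.015,'all'); rect(w[:,2]>.075,'cover'); rect((w[:,2]>.012)&(V<90)&(w[:,2]<.045),'dark')
            rect((w[:,2]>.02)&((H<8)|(H>172))&(S>130),'red')
        if k=='rack':
            rect((H>100)&(H<125)&(S>90),'blue'); rect(w[:,2]>.07,'top'); rect(w[:,2]>.012,'all')
        if k=='stand':
            rect((w[:,2]>.005)&(S>60),'all'); rect((w[:,2]>.078),'headtop'); rect((w[:,2]>.045)&(w[:,2]<.07),'handle/cheeks'); rect((w[:,2]>.005)&(w[:,2]<.016),'plate')
    crop={'scene':(125,135,375,260),'side':(190,105,360,325)}[n]; a,b,e,d=crop
    im=cv2.cvtColor(c['frame'][b:d,a:e],cv2.COLOR_RGB2BGR); f=3 if n=='scene' else 2.6
    cv2.imwrite(f'pics/{n}1.png',cv2.resize(im,None,fx=f,fy=f,interpolation=cv2.INTER_CUBIC))
E
```

```text
scene box zhist [1346  932  199  191  396 1336  153   94   62   65   64   69   76    0
    0]
   all 2601 [0.6555 0.0034 0.0487] rect [615.4  -3.7] [170.9 289.4] 5.4 z [0.0171 0.0443 0.1118]
   cover 302 [0.6372 0.0729 0.0979] rect [636.   72.8] [  8.7 118.8] 5.2 z [0.0758 0.0989 0.1149]
   dark 579 [ 0.6741 -0.009   0.0289] rect [643.6  -2.6] [114.3 286.2] 5.2 z [0.013  0.0302 0.0437]
   red 43 [ 0.6566 -0.0731  0.0399] rect [647.5 -78.2] [100.8 113.2] 1.0 z [0.0271 0.0434 0.0495]
scene rack zhist [1298  934   43   35  281  168  105   96   93  102   84    0    0    0
    0]
   top 279 [ 0.4246 -0.337   0.0839] rect [ 423.1 -339.6] [ 23.2 152.2] 4.0 z [0.0707 0.0845 0.0966]
   all 979 [ 0.4433 -0.335   0.055 ] rect [ 452.1 -335.6] [ 87.8 153.4] 10.8 z [0.0255 0.0488 0.0947]
scene stand zhist [1111 1008  245   44   60   41   87  173   25  120    0    0    0    0
    0]
   all 1148 [0.4231 0.3534 0.0278] rect [407.3 356.4] [ 83.9 243.7] 84.9 z [0.0056 0.0113 0.0836]
   headtop 125 [0.4844 0.3496 0.0845] rect [483.5 349.1] [42.4 42.1] 9.0 z [0.0785 0.0848 0.0886]
   handle/cheeks 281 [0
[... 870 characters left out ...]

   top 126 [ 0.4084 -0.326   0.0884] rect [ 384.1 -289.5] [ 83.9 248.9] 34.9 z [0.0712 0.0914 0.1083]
   all 597 [ 0.4408 -0.3298  0.0469] rect [ 433.9 -325.2] [141.2 359.4] 32.1 z [0.0127 0.0381 0.0972]
side stand zhist [2479 2027  375   30   66   95  218  264   34  133    7    0    0    0
    0]
   all 1657 [0.3948 0.3649 0.0298] rect [402.4 356.7] [ 88.  245.6] 85.6 z [0.0055 0.0131 0.0766]
   headtop 151 [0.4795 0.3492 0.0845] rect [480.6 347.8] [40. 45.] 35.8 z [0.0789 0.0848 0.0916]
   handle/cheeks 537 [0.3725 0.3629 0.0588] rect [384.3 354.5] [ 60.7 210. ] 82.5 z [0.0463 0.0599 0.068 ]
   plate 992 [0.4078 0.3626 0.0092] rect [421.6 346.7] [249.7 243.5] 31.1 z [0.0052 0.0088 0.0149]
```

View pics/scene1.png

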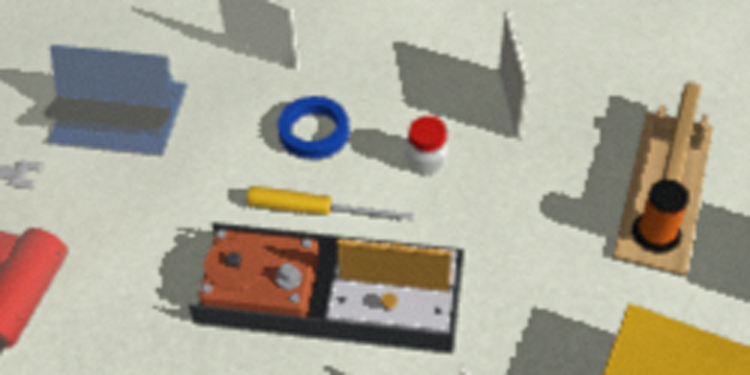

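The crop shows the plate standing in the block at crop (395,262), with the far pin at (390,300). The mallet head is at (665,205) with its handle toward the robot, and the rack ledge faces the camera. Next I fit the rack planes and the mallet axis, and add a move helper.

```bash
cat >> h.py <<'E'
from scipy.spatial.transform import Rotation as Ro
def rot(yaw,tilt=0,pt=0):
    # tool pointing down, jaw (z) axis at azimuth yaw (deg); tilt (deg) leans approach toward +jaw azimuth
    a=np.radians(yaw); z=np.array([np.cos(a),np.sin(a),0]); y=np.array([0,0,-1.]); x=np.cross(y,z)
    return Ro.from_rotvec(-x*np.radians(tilt)).as_matrix()@np.stack([x,y,z],1) if tilt else np.stack([x,y,z],1)
def goto(pos,R):
    s=status.state(); T=np.array(s['tcp_rot']); d=T.T@(np.array(pos)-s['ee_pos'])*100
    print('t',round(s['time_s'],2),'pos',np.round(s['ee_pos'],4),'w',round(s['gripper_width'],3),'delta cm',np.round(d,2),'rv',np.round(Ro.from_matrix(T.T@R).as_rotvec(),3),'F',np.round(s['force'],1))
E
python3 - <<'E'
from h import *
c=dict(np.load('last_scene.npz')); W=world(c)[140:190,130:195].reshape(-1,3); W=W[np.isfinite(W[:,0])]
# board face
def plane(p,it=4,th=.004):
    for _ in range(it):
        m=p.mean(0); n=np.linalg.svd(p-m,full_matrices=False)[2][2]; n*=np.sign(n[2]); r=abs((p-m)@n)<th
        p2=p[r]; p=p2
    return n,m,p
b=W[(W[:,2]>.055)&(W[:,2]<.09)]; n,m,pb=plane(b); print('board n',n.round(3),'yaw',np.degrees(np.arctan2(n[1],n[0])),'tilt',np.degrees(np.arcsin(n[2])),len(pb),m)
l=W[(W[:,2]>.028)&(W[:,2]<.046)&(W[:,0]>.44)]; n2,m2,pl=plane(l); print('ledge',n2.round(3),len(pl),m2, 'tilt',np.degrees(np.arccos(n2[2])))
yaw=np.arctan2(n[1],n[0])
for lab,pp in(('board',pb),('ledge',pl)):
  for y in (yaw,np.radians(5)):
    q=pp[:,:2]@np.array([[np.cos(y),-np.sin(y)],[np.sin(y),np.cos(y)]]); print(lab,np.degrees(y),'y-range',np.percentile(q[:,1],[0,1,99,100]).round(4),'x',np.percentile(q[:,0],[0,1,99,100]).round(4))
# seat: point on both planes, at mid y
A=np.stack([n,n2]); rhs=np.array([n@m,n2@m2])
for ym in(-.33,-.336,-.34):
    s=np.linalg.solve(np.vstack([A,[0,1,0]]),np.append(rhs,ym)); print('seam',s.round(4))
for nme,roi in(('scene',(325,160,368,228)),('side',(195,250,275,322))):
    c=dict(np.load(f'last_{nme}.npz')); a,b0,e,d=roi; w=world(c)[b0:d,a:e].reshape(-1,3); hd=w[(w[:,2]>.080)]; 
    hn=w[(w[:,2]>.057)&(w[:,2]<.068)]; hc=np.nanmedian(hd,0); hn=hn[np.linalg.norm(hn[:,:2]-hc[:2],axis=1)>.03]
    r=cv2.fitLine(hn[:,:2].astype(np.float32),cv2.DIST_HUBER,0,.001,.001).ravel(); print(nme,'head',hc.round(4),'handle line',r.round(4),'az',np.degrees(np.arctan(r[1]/r[0])), 'len',hn[:,0].min(),hn[:,0].max(),len(hn))
print('cover pregrasp'); goto([.6345,.0725,.22],rot(5.2))
E
```

```text
board n [0.935 0.085 0.344] yaw 5.164847852972413 tilt 20.098862440969096 314 [ 0.42907809 -0.33636969  0.07218821]
ledge [-0.192 -0.004  0.981] 258 [ 0.46691489 -0.33586062  0.03715177] tilt 11.058784322589627
board 5.164847852972413 y-range [-0.4501 -0.4487 -0.302  -0.3003] x [0.387  0.3887 0.4054 0.407 ]
board 5.0 y-range [-0.449  -0.4476 -0.3008 -0.2991] x [0.3881 0.3897 0.4065 0.408 ]
ledge 5.164847852972413 y-range [-0.4502 -0.4485 -0.301  -0.2993] x [0.4087 0.409  0.4552 0.4561]
ledge 5.0 y-range [-0.4489 -0.4473 -0.2997 -0.2981] x [0.4099 0.4102 0.4562 0.4571]
seam [ 0.4431 -0.33    0.0325]
seam [ 0.4436 -0.336   0.0326]
seam [ 0.4439 -0.34    0.0326]
scene head [0.4845 0.3501 0.0848] handle line [ 0.9939 -0.1102  0.3669  0.3621] az -6.326947 len 0.2846728462693834 0.444176793487229 184
side head [0.48   0.3493 0.085 ] handle line [ 0.9945 -0.1051  0.3633  0.3619] az -6.0357 len 0.28009684580401956 0.44994606684866717 328
cover pregrasp
t 0.1 pos [ 0.1604 -0.6035  0.2306] w 1.0 delta cm [-63.19   1.14 -53.14] rv [ 1.000e-03 -1.402e+00 -1.000e-03] F [ 0.1 -0.5  0.9]
```

servo_tool(
  deltas=[1,-3.2,0,-2.7,0,0,0,1,-6.3,0,-5.3,0,0,0,1,-9.5,0,-8,0,0,0,1,-12.6,0,-10.6,0,0,0,1,-15.8,0,-13.3,0,0,0],
)

```text
time_s: 0.52
ee_pos: [0.2792, -0.4328, 0.2305]
tcp_rot: [[-0.967, -0.001, 0.256], [-0.256, 0.002, -0.967], [0.0, -1.0, -0.002]]
force: [0.6, -0.5, -0.2]
gripper_width: 0.999
```

servo_tool(
  deltas=[1,-3.2,0,-2.7,0,0,0,1,-6.3,0,-5.3,0,0,0,1,-9.5,0,-8,0,0,0,1,-12.6,0,-10.6,0,0,0,1,-15.8,0,-13.3,0,0,0],
)

```text
time_s: 0.93
ee_pos: [0.3983, -0.262, 0.2306]
tcp_rot: [[-0.967, -0.001, 0.256], [-0.256, 0.002, -0.967], [0.001, -1.0, -0.002]]
force: [0.2, -0.4, 0.7]
gripper_width: 0.997
```

servo_tool(
  deltas=[1,-3.2,0,-2.7,0,0,0,1,-6.3,0,-5.3,0,0,0,1,-9.5,0,-8,0,0,0,1,-12.6,0,-10.6,0,0,0,1,-15.8,0,-13.3,0,0,0],
)

```text
time_s: 1.35
ee_pos: [0.5174, -0.0913, 0.2307]
tcp_rot: [[-0.967, -0.002, 0.256], [-0.256, 0.002, -0.967], [0.001, -1.0, -0.003]]
force: [0.2, -0.3, -0.3]
gripper_width: 1.001
```

servo_tool(
  deltas=[1,0,0,0,0,-0.12,0,1,0,0,0,0,-0.24,0,1,0,0,0,0,-0.36,0,1,0,0,0,0,-0.48,0,1,0,0,0,0,-0.6,0],
)

```text
time_s: 1.77
ee_pos: [0.5171, -0.0911, 0.2303]
tcp_rot: [[-0.648, -0.003, 0.761], [-0.761, 0.002, -0.648], [0.0, -1.0, -0.004]]
force: [-0.1, -0.5, 0.1]
gripper_width: 1.003
```

servo_tool(
  deltas=[1,0,0,0,0,-0.12,0,1,0,0,0,0,-0.24,0,1,0,0,0,0,-0.36,0,1,0,0,0,0,-0.48,0,1,0,0,0,0,-0.6,0],
)

```text
time_s: 2.18
ee_pos: [0.5168, -0.0912, 0.23]
tcp_rot: [[-0.099, -0.004, 0.995], [-0.995, 0.002, -0.099], [-0.002, -1.0, -0.004]]
force: [-0.7, -0.3, 0.6]
gripper_width: 0.997
```

```bash
python3 -c "
from h import *
goto([.6345,.072,.20],rot(5.2))"
```

```text
t 2.18 pos [ 0.5168 -0.0912  0.23  ] w 0.997 delta cm [-17.41   2.99  10.1 ] rv [ 0.004 -0.19  -0.002] F [-0.7 -0.3  0.6]
```

servo_tool(
  deltas=[1,-3.5,0.6,2,0,-0.06,0,1,-7,1.2,4,0,-0.12,0,1,-10.5,1.8,6,0,-0.19,0,1,-14,2.4,8,0,-0.19,0,1,-17.4,3,10.1,0.004,-0.19,-0.002],
)

```text
time_s: 2.6
ee_pos: [0.635, 0.0734, 0.1991]
tcp_rot: [[0.09, -0.001, 0.996], [-0.996, -0.0, 0.09], [-0.0, -1.0, -0.001]]
force: [1.7, -0.2, 0.3]
gripper_width: 0.995
```

```bash
python3 - <<'E'
from h import *
goto([.6345,.072,.20],rot(5.2))
c=cap('wrist'); print(c['fx'],c['cx'],c['cy']); s=status.state()
# project expected box features by equidistant model
R=np.array(c['R']);t=np.array(c['t']); im=cv2.cvtColor(c['frame'],cv2.COLOR_RGB2BGR).copy()
a=np.radians(5.2); B=np.array([[np.cos(a),-np.sin(a)],[np.sin(a),np.cos(a)]]); o=np.array([.641,.0003]) 
def pr(X):
    p=R@X+t; r=np.hypot(p[0],p[1]); th=np.arctan2(r,p[2]); return np.array([c['cx'],c['cy']])+c['fx']*th*p[:2]/r
for b,z,col in(((-32,72),.061,(0,0,255)),((32,72),.061,(0,0,255)),((0,12),.114,(0,255,0)),((0,132),.114,(0,255,0)),((56,145),.04,(255,0,0)),((-56,145),.04,(255,0,0))):
    q=pr(np.append(o+B@np.array(b)/1000,z)); print(b,q.round(1)); cv2.drawMarker(im,tuple(int(v) for v in q.round()),col,cv2.MARKER_CROSS,8,1)
cv2.imwrite('pics/wrist1.png',cv2.resize(im,None,fx=1.5,fy=1.5,interpolation=cv2.INTER_CUBIC))
E
```

```text
t 2.6 pos [0.635  0.0734 0.1991] w 0.995 delta cm [ 0.13 -0.09 -0.06] rv [ 0.001 -0.    -0.   ] F [ 1.7 -0.2  0.3]
297.3186396354542 254.265925454682 188.53696865830838
(-32, 72) [221.6 178.3]
(32, 72) [286.5 178.3]
(0, 12) [254.  259.5]
(0, 132) [253.9 121.9]
(56, 145) [309.3 103.7]
(-56, 145) [198.8 103.7]
```

View pics/wrist1.png

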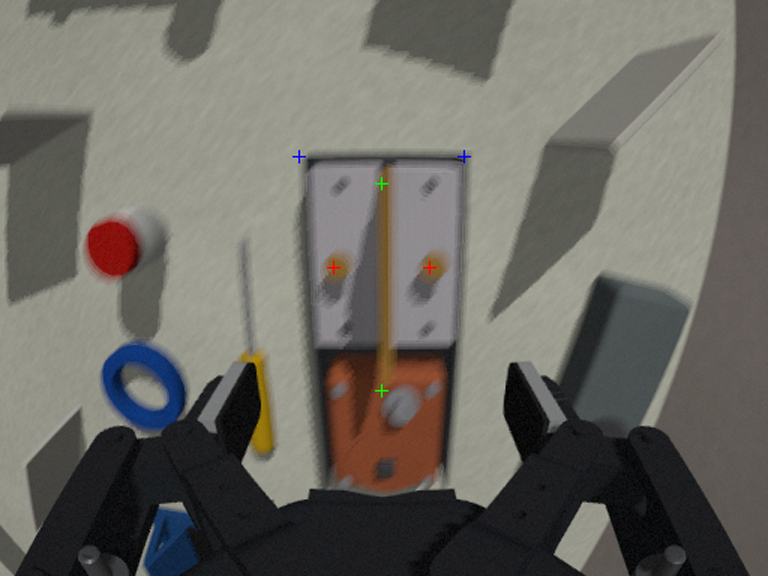

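The wrist view shows both pins at (337,267) and (435,267), and the plate as a thin brass line at column 386. Both sit about 2–3 px (about 2.5 mm) to +x of my prediction, and the image is blurred by the motion. I'll take a still frame and measure it numerically.

servo_tool(
  deltas=[1,0,0,0,0,0,0,1,0,0,0,0,0,0],
)

```text
time_s: 2.82
ee_pos: [0.638, 0.0869, 0.1976]
tcp_rot: [[0.102, 0.003, 0.995], [-0.995, 0.012, 0.102], [-0.012, -1.0, 0.004]]
force: [-1.3, -0.0, 0.7]
gripper_width: 1.0
```

```bash
cat >> h.py <<'E'
def ray(c,u,v,z):
    # fisheye pixel -> world point at height z
    R=np.array(c['R']);t=np.array(c['t']); d=np.array([u-c['cx'],v-c['cy']]); r=np.hypot(*d); th=r/c['fx']
    k=R.T@np.append(np.sin(th)*d/r,np.cos(th)); C=-R.T@t; return C+k*(z-C[2])/k[2]
E
python3 - <<'E'
from h import *
c=cap('wrist'); h=cv2.cvtColor(c['frame'],cv2.COLOR_RGB2HSV); s=status.state(); print(s['ee_pos'],-np.array(c['R']).T@c['t'])
m=cv2.inRange(h,(10,120,60),(28,255,255)); m[:, :195]=0; m[:,315:]=0; m[:95]=0;m[265:]=0
n,l,st,ce=cv2.connectedComponentsWithStats(m)
for i in range(1,n):
    if st[i,4]>15:
        x,y,w,hh,a=st[i]; print(st[i],ce[i].round(1),'z.061',ray(c,*ce[i],.061).round(4),'ends at .114',ray(c,x+w/2,y,.114).round(4),ray(c,x+w/2,y+hh,.114).round(4))
        if hh>60:
            for v in range(y+5,y+hh,20):
                u=np.where(l[v]==i)[0]; print(v,u.min(),u.max(),ray(c,u.min(),v,.114)[:2].round(4),ray(c,u.max(),v,.114)[:2].round(4))
E
```

```text
[0.63770025 0.08437514 0.19792142] [0.62915253 0.16358045 0.34147349]
[ 242  129   12  136 1008] [247.8 196.9] z.061 [0.6337 0.068  0.061 ] ends at .114 [0.6277 0.1404 0.114 ] [0.6391 0.022  0.114 ]
134 246 251 [0.6265 0.1364] [0.6304 0.1368]
154 244 251 [0.6265 0.1207] [0.6319 0.1212]
174 244 251 [0.628  0.1047] [0.6335 0.1053]
194 245 251 [0.6304 0.0882] [0.6352 0.0887]
214 245 251 [0.632  0.0709] [0.6369 0.0714]
234 245 251 [0.6336 0.0526] [0.6387 0.0532]
254 244 251 [0.6345 0.033 ] [0.6406 0.0336]
[209 187  17  18 223] [216.7 195.5] z.061 [0.6026 0.0662 0.061 ] ends at .114 [0.6078 0.0919 0.114 ] [0.6088 0.0765 0.114 ]
[272 188  17  17 222] [280.2 195.8] z.061 [0.6657 0.0724 0.061 ] ends at .114 [0.6582 0.0961 0.114 ] [0.6601 0.0817 0.114 ]
```

servo_tool(
  deltas=[1,0.7,2.5,-0.4,0,0,0,1,1.4,4.8,-0.4,0,0,0,1,1.4,4.8,-0.4,0,0,0,1,1.4,4.8,-0.4,0,0,0,1,1.4,4.8,-0.4,0,0,0],
)

```text
time_s: 3.28
ee_pos: [0.6357, 0.0699, 0.1511]
tcp_rot: [[0.098, 0.004, 0.995], [-0.995, 0.01, 0.098], [-0.01, -1.0, 0.005]]
force: [0.0, -0.5, 0.1]
gripper_width: 1.001
```

```bash
python3 -c "
from h import *
goto([.6343,.0705,.083],rot(5.4))"
```

```text
t 3.28 pos [0.6357 0.0699 0.1511] w 1.001 delta cm [-0.01  6.81 -0.17] rv [-0.005  0.004 -0.01 ] F [ 0.  -0.5  0.1]
```

servo_tool(
  deltas=[1,0,2.3,-0.1,0,0,0,1,0,4.5,-0.2,-0.005,0.004,-0.01,1,0,6.8,-0.2,-0.005,0.004,-0.01,1,0,6.8,-0.2,-0.005,0.004,-0.01,1,0,6.8,-0.2,-0.005,0.004,-0.01],
)

```text
time_s: 3.7
ee_pos: [0.6341, 0.0707, 0.0839]
tcp_rot: [[0.095, 0.0, 0.996], [-0.996, -0.0, 0.095], [0.0, -1.0, 0.0]]
force: [0.2, 0.4, -0.1]
gripper_width: 0.999
```

```bash
python3 -c "
from h import *
goto([.6343,.0705,.083],rot(5.4))"
```

```text
t 3.7 pos [0.6341 0.0707 0.0839] w 0.999 delta cm [0.02 0.09 0.01] rv [-0.     0.001  0.   ] F [ 0.2  0.4 -0.1]
```

servo_tool(
  deltas=[-1,0,0,0,0,0,0,-1,0,0,0,0,0,0,-1,0,0,0,0,0,0,-1,0,0,0,0,0,0,-1,0,0,0,0,0,0],
)

```text
time_s: 4.12
ee_pos: [0.6346, 0.0707, 0.0847]
tcp_rot: [[0.094, 0.001, 0.996], [-0.996, 0.0, 0.094], [0.0, -1.0, 0.001]]
force: [-0.2, 0.1, -0.4]
gripper_width: 0.303
```

servo_tool(
  deltas=[-1,0,0,0,0,0,0,-1,0,0,0,0,0,0,-1,0,0,0,0,0,0,-1,0,0,0,0,0,0,-1,0,0,0,0,0,0],
)

```text
time_s: 4.53
ee_pos: [0.635, 0.0707, 0.0851]
tcp_rot: [[0.094, 0.002, 0.996], [-0.996, 0.0, 0.094], [0.0, -1.0, 0.002]]
force: [-0.2, -0.0, 4.2]
gripper_width: 0.062
```

```bash
python3 -c "
from h import *
goto([.6343,.0705,.083],rot(5.4))"
```

```text
t 4.53 pos [0.635  0.0707 0.0851] w 0.062 delta cm [ 0.02  0.21 -0.07] rv [-0.002  0.     0.   ] F [-0.2 -0.   4.2]
```

servo_tool(
  deltas=[-1,0,-1.5,0,0,0,0,-1,0,-4.5,0,0,0,0,-1,0,-8,0,0,0,0,-1,0,-11.5,0,0,0,0,-1,0,-14.5,0,0,0,0],
)

```text
time_s: 4.95
ee_pos: [0.6342, 0.0707, 0.2314]
tcp_rot: [[0.095, 0.001, 0.996], [-0.996, 0.0, 0.095], [-0.0, -1.0, 0.001]]
force: [-0.0, 1.1, -2.3]
gripper_width: 0.056
```

```bash
cat >> h.py <<'E'
def racktcp(up=0,out=0,dy=0,seat=(.4445,-.3366,.03),yaw=5.16,d=.026):
    a=np.radians(yaw); t=np.radians(20); ex=np.array([np.cos(a),np.sin(a),0]); ey=np.array([-np.sin(a),np.cos(a),0])
    u=-np.sin(t)*ex+np.array([0,0,np.cos(t)]); n=np.cos(t)*ex+np.array([0,0,np.sin(t)])
    return np.array(seat)+(.055+d+up)*u+(.003+out)*n+dy*ey
E
python3 -c "
from h import *
R=rot(5.16,20); print(R.round(3)); print(racktcp(), racktcp(.05,.05))
goto([.48,-.28,.25],rot(5.16,20))
goto(racktcp(.05,.03),R)
"
```

```text
[[ 0.09  -0.341  0.936]
 [-0.996 -0.031  0.085]
 [-0.    -0.94  -0.342]]
[ 0.41971629 -0.33883805  0.10714116] [ 0.44947881 -0.3361504   0.1712268 ]
t 4.95 pos [0.6342 0.0707 0.2314] w 0.056 delta cm [ 33.46  -1.9  -18.67] rv [-0.35   0.005  0.001] F [-0.   1.1 -2.3]
t 4.95 pos [0.6342 0.0707 0.2314] w 0.056 delta cm [ 38.75   6.66 -24.13] rv [-0.35   0.005  0.001] F [-0.   1.1 -2.3]
```

servo_tool(
  deltas=[-1,2.5,0,-1.5,0,0,0,-1,6,0,-3.5,0,0,0,-1,9.5,0,-5.5,0,0,0,-1,13,0,-7.5,0,0,0,-1,16.5,0,-9.5,0,0,0],
)

```text
time_s: 5.37
ee_pos: [0.5534, -0.1041, 0.2304]
tcp_rot: [[0.095, -0.001, 0.995], [-0.995, 0.0, 0.095], [-0.0, -1.0, -0.001]]
force: [1.2, -0.4, -2.0]
gripper_width: 0.059
```

servo_tool(
  deltas=[-1,3.5,0,-2,0,0,0,-1,7,0,-4,0,0,0,-1,10,0,-6,0,0,0,-1,13,0,-7.5,0,0,0,-1,14.5,0,-8.5,0,0,0],
)

```text
time_s: 5.78
ee_pos: [0.4791, -0.2618, 0.2292]
tcp_rot: [[0.089, -0.005, 0.996], [-0.996, -0.002, 0.089], [0.002, -1.0, -0.005]]
force: [-0.2, 0.1, -2.2]
gripper_width: 0.06
```

servo_tool(
  deltas=[-1,0,0,0,0.09,0,0,-1,0,0,0,0.18,0,0,-1,0,0,0,0.27,0,0,-1,0,0,0,0.35,0,0,-1,0,0,0,0.35,0,0],
)

```text
time_s: 6.2
ee_pos: [0.4731, -0.2624, 0.2266]
tcp_rot: [[0.086, 0.33, 0.94], [-0.996, 0.029, 0.08], [-0.001, -0.943, 0.332]]
force: [-2.4, 0.2, -2.6]
gripper_width: 0.062
```

```bash
python3 -c "
from h import *
R=rot(5.16,-20); print(R.round(3))
goto(racktcp(.04,.02),R)
c=cap('scene'); im=cv2.cvtColor(c['frame'][110:230,110:290],cv2.COLOR_RGB2BGR); cv2.imwrite('pics/s2.png',cv2.resize(im,None,fx=4,fy=4,interpolation=cv2.INTER_CUBIC))
"
```

```text
[[ 0.09   0.341  0.936]
 [-0.996  0.031  0.085]
 [ 0.    -0.94   0.342]]
t 6.2 pos [ 0.4731 -0.2624  0.2266] w 0.062 delta cm [ 7.16  5.26 -7.63] rv [ 0.011 -0.004  0.   ] F [-2.4  0.2 -2.6]
```

View pics/s2.png

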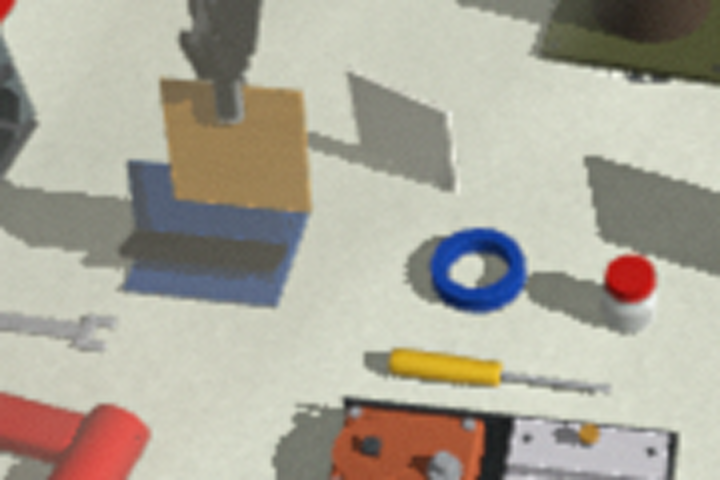

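The plate is held square, gripped near the middle of its top edge, above and to the left of the rack (plate at crop (240,145)). I continue to the pre-place pose.

servo_tool(
  deltas=[-1,2.4,1.7,-2.5,0,0,0,-1,4.8,3.5,-5,0.01,-0.004,0,-1,7.2,5.3,-7.6,0.01,-0.004,0,-1,7.2,5.3,-7.6,0.01,-0.004,0,-1,7.2,5.3,-7.6,0.01,-0.004,0],
)

```text
time_s: 6.67
ee_pos: [0.4267, -0.3403, 0.1502]
tcp_rot: [[0.087, 0.336, 0.938], [-0.996, 0.03, 0.081], [-0.001, -0.941, 0.337]]
force: [1.7, 0.9, -2.5]
gripper_width: 0.061
```

servo_tool(
  deltas=[-1,0,0,0,0,0,0,-1,0,0,0,0,0,0],
)

```text
time_s: 6.83
ee_pos: [0.429, -0.3397, 0.1509]
tcp_rot: [[0.089, 0.337, 0.937], [-0.996, 0.03, 0.084], [-0.0, -0.941, 0.339]]
force: [0.7, 0.3, -1.3]
gripper_width: 0.059
```

```bash
cat > plate.py <<'E'
from h import *
c=cap('scene'); W=world(c); h=cv2.cvtColor(c['frame'],cv2.COLOR_RGB2HSV)
m=cv2.inRange(h,(12,100,60),(28,255,255))>0; m[:,220:]=False; m[:110]=False; m[210:]=False
p=W[m]; p=p[np.isfinite(p[:,0])&(p[:,2]>.03)&(p[:,0]>.35)&(p[:,0]<.55)]
for _ in range(4):
    q=p.mean(0); n=np.linalg.svd(p-q,full_matrices=False)[2][2]; n*=np.sign(n[2]); p=p[abs((p-q)@n)<.004]
a=np.radians(5.16); t=np.radians(20); ex=np.array([np.cos(a),np.sin(a),0]); ey=np.array([-np.sin(a),np.cos(a),0])
u=-np.sin(t)*ex+[0,0,np.cos(t)]; nn=np.cos(t)*ex+[0,0,np.sin(t)]; d=p-np.array([.4445,-.3366,.03])
print('plate front: yaw',np.degrees(np.arctan2(n[1],n[0])).round(2),'tilt',np.degrees(np.arcsin(n[2])).round(2),'n',len(p),'| seat coords: along slope',np.percentile(d@u,[1,99]).round(4),'y',np.percentile(d@ey,[1,50,99]).round(4),'out(front face)',np.median(d@nn).round(4))
E
python3 plate.py; python3 -c "
from h import *
R=rot(5.16,-20)
goto(racktcp(.005,.002),R)
"
```

```text
plate front: yaw 4.82 tilt 19.7 n 662 | seat coords: along slope [0.0404 0.1457] y [-0.057   0.0092  0.0582] out(front face) 0.0287
t 6.88 pos [ 0.4288 -0.3395  0.1511] w 0.058 delta cm [-0.15  3.33 -2.14] rv [ 0.003 -0.     0.   ] F [ 0.3 -0.7 -1.6]
```

servo_tool(
  deltas=[-1,0,1,-0.9,0,0,0,-1,0,2,-1.8,0.003,0,0,-1,0,3.2,-2.1,0.003,0,0,-1,0,3.3,-2.1,0.003,0,0,-1,0,3.3,-2.1,0.003,0,0],
)

```text
time_s: 7.3
ee_pos: [0.4214, -0.3393, 0.1131]
tcp_rot: [[0.092, 0.341, 0.936], [-0.996, 0.031, 0.087], [0.0, -0.94, 0.342]]
force: [0.6, -0.1, -1.9]
gripper_width: 0.061
```

```bash
python3 plate.py; python3 -c "
from h import *
goto(racktcp(0,0.0),rot(5.16,-20))
"
```

```text
plate front: yaw 5.15 tilt 19.88 n 613 | seat coords: along slope [0.0073 0.1125] y [-0.0555  0.011   0.0587] out(front face) 0.0092
t 7.35 pos [ 0.4217 -0.3396  0.1135] w 0.057 delta cm [-0.09  0.54 -0.39] rv [-0.001  0.002  0.   ] F [ 0.4 -0.1 -1.7]
```

Now press in until contact with the board and the ledge.

servo_tool(
  deltas=[-1,0,0.15,-0.2,0,0,0,-1,0,0.3,-0.35,0,0,0,-1,0,0.4,-0.35,0,0,0],
)

```text
time_s: 7.6
ee_pos: [0.4206, -0.3397, 0.1094]
tcp_rot: [[0.093, 0.343, 0.935], [-0.996, 0.03, 0.088], [0.002, -0.939, 0.344]]
force: [0.1, 0.1, -3.0]
gripper_width: 0.058
```

```bash
python3 plate.py; python3 -c "
from h import *
goto(racktcp(0,0.0),rot(5.16,-20))
"
```

```text
plate front: yaw 4.98 tilt 19.9 n 592 | seat coords: along slope [0.0036 0.1099] y [-0.0558  0.0109  0.0588] out(front face) 0.0073
t 7.65 pos [ 0.4207 -0.3397  0.1094] w 0.06 delta cm [-0.1   0.18 -0.16] rv [-0.002  0.004  0.001] F [-0.7  0.5 -2.2]
```

servo_tool(
  deltas=[-1,0,0.1,-0.1,0,0,0,-1,0,0.2,-0.2,0,0,0,-1,0,0.25,-0.2,0,0,0,-1,0,0.25,-0.2,0,0,0],
)

```text
time_s: 7.98
ee_pos: [0.4207, -0.34, 0.1073]
tcp_rot: [[0.094, 0.345, 0.934], [-0.996, 0.029, 0.089], [0.003, -0.938, 0.346]]
force: [-0.2, -0.0, 2.3]
gripper_width: 0.053
```

```bash
python3 plate.py; python3 -c "
from h import *
goto(racktcp(0,0.0),rot(5.16,-20))
"
```

```text
plate front: yaw 5.22 tilt 20.36 n 597 | seat coords: along slope [0.0018 0.1076] y [-0.0564  0.0105  0.0581] out(front face) 0.0063
t 8.03 pos [ 0.4207 -0.34    0.1073] w 0.06 delta cm [-0.12 -0.01 -0.09] rv [-0.004  0.004  0.002] F [-1.1 -1.1  2.2]
```

servo_tool(
  deltas=[-0.7,0,0,0,0,0,0,-0.4,0,0,0,0,0,0,0,0,0,0,0,0,0,0.2,0,0,0,0,0,0,0.2,0,0,0,0,0,0],
)

```text
time_s: 8.45
ee_pos: [0.4207, -0.34, 0.1073]
tcp_rot: [[0.093, 0.345, 0.934], [-0.996, 0.029, 0.089], [0.003, -0.938, 0.346]]
force: [-0.7, 0.0, 0.1]
gripper_width: 0.598
```

```bash
python3 plate.py; python3 -c "
from h import *
goto(racktcp(0,0.0),rot(5.16,-20))
"
```

```text
plate front: yaw 5.13 tilt 20.16 n 578 | seat coords: along slope [0.0014 0.1087] y [-0.0549  0.0138  0.0588] out(front face) 0.0062
t 8.5 pos [ 0.4207 -0.34    0.1073] w 0.6 delta cm [-0.12 -0.02 -0.08] rv [-0.004  0.004  0.002] F [-0.2 -0.1  0.1]
```

servo_tool(
  deltas=[0.2,0,-1.5,0,0,0,0,0.2,0,-4.5,0,0,0,0,0.2,0,-8,0,0,0,0,0.6,0,-11.5,0,0,0,0,1,0,-13,0,0,0,0],
)

```text
time_s: 8.92
ee_pos: [0.3754, -0.3442, 0.2322]
tcp_rot: [[0.093, 0.347, 0.933], [-0.996, 0.028, 0.088], [0.005, -0.938, 0.348]]
force: [-0.1, -0.6, -0.2]
gripper_width: 0.863
```

servo_tool(
  deltas=[1,0,0,0,-0.09,0,0,1,0,0,0,-0.18,0,0,1,0,0,0,-0.27,0,0,1,0,0,0,-0.35,0,0,1,0,0,0,-0.35,0,0],
)

```text
time_s: 9.33
ee_pos: [0.3795, -0.3429, 0.2331]
tcp_rot: [[0.096, 0.009, 0.995], [-0.995, -0.004, 0.096], [0.005, -1.0, 0.008]]
force: [0.9, 0.4, -0.1]
gripper_width: 1.002
```

```bash
python3 plate.py; python3 -c "
from h import *
goto([.45,-.1,.25],rot(5.16))
goto([.437,.3535,.20],rot(5.16))
"
```

```text
plate front: yaw 4.58 tilt 20.15 n 716 | seat coords: along slope [0.0012 0.1093] y [-0.0564  0.0012  0.0582] out(front face) 0.0061
t 9.38 pos [ 0.3776 -0.3432  0.2324] w 1.0 delta cm [-23.51  -1.79   9.54] rv [-0.008  0.006  0.005] F [-1.3 -0.5 -0.2]
t 9.38 pos [ 0.3776 -0.3432  0.2324] w 1.0 delta cm [-68.8    3.03  12.54] rv [-0.008  0.006  0.005] F [-1.3 -0.5 -0.2]
```

servo_tool(
  deltas=[1,-3.4,0,1.8,0,0,0,1,-6.9,0,3.6,0,0,0,1,-10.3,0,5.4,0,0,0,1,-13.7,0,7.2,0,0,0,1,-17.2,0,9,0,0,0],
)

```text
time_s: 9.8
ee_pos: [0.4496, -0.163, 0.2317]
tcp_rot: [[0.093, 0.008, 0.996], [-0.996, -0.003, 0.093], [0.004, -1.0, 0.008]]
force: [0.3, -0.8, 0.6]
gripper_width: 1.002
```

servo_tool(
  deltas=[1,-3.4,0,1.2,0,0,0,1,-6.9,0,2.4,0,0,0,1,-10.3,0,3.6,0,0,0,1,-13.7,0,4.8,0,0,0,1,-17.2,0,6,0,0,0],
)

```text
time_s: 10.22
ee_pos: [0.4923, 0.0137, 0.2308]
tcp_rot: [[0.091, 0.008, 0.996], [-0.996, -0.004, 0.091], [0.004, -1.0, 0.007]]
force: [1.0, -1.1, 0.3]
gripper_width: 0.999
```

servo_tool(
  deltas=[1,-3.4,0,0,0,0,0,1,-6.9,0,0,0,0,0,1,-10.3,0,0,0,0,0,1,-13.7,0,0,0,0,0,1,-17.2,0,0,0,0,0],
)

```text
time_s: 10.63
ee_pos: [0.4757, 0.1844, 0.2293]
tcp_rot: [[0.09, 0.007, 0.996], [-0.996, -0.004, 0.09], [0.005, -1.0, 0.007]]
force: [0.5, -0.8, 0.0]
gripper_width: 1.0
```

servo_tool(
  deltas=[1,0,0,0,0,-0.12,0,1,0,0,0,0,-0.24,0,1,0,0,0,0,-0.36,0,1,0,0,0,0,-0.48,0,1,0,0,0,0,-0.6,0],
)

```text
time_s: 11.05
ee_pos: [0.4752, 0.1827, 0.2287]
tcp_rot: [[0.64, 0.006, 0.768], [-0.768, -0.004, 0.64], [0.007, -1.0, 0.002]]
force: [-0.7, 0.1, 0.1]
gripper_width: 1.0
```

servo_tool(
  deltas=[1,0,0,0,0,-0.12,0,1,0,0,0,0,-0.24,0,1,0,0,0,0,-0.36,0,1,0,0,0,0,-0.48,0,1,0,0,0,0,-0.6,0],
)

```text
time_s: 11.47
ee_pos: [0.4748, 0.1807, 0.2279]
tcp_rot: [[0.963, 0.006, 0.268], [-0.268, -0.004, 0.963], [0.007, -1.0, -0.002]]
force: [0.3, 0.5, 0.0]
gripper_width: 0.996
```

```bash
python3 -c "
from h import *
goto([.437,.3535,.18],rot(83.8)); print(np.round(status.state()['q'],2))
"
```

```text
t 11.47 pos [0.4748 0.1807 0.2279] w 0.996 delta cm [-8.3   4.7  15.64] rv [ 0.003 -0.163  0.007] F [0.3 0.5 0. ]
[ 0.21  0.8  -1.21  1.9   0.87  1.09 -0.06]
```

servo_tool(
  deltas=[1,-2,1,3.5,0,-0.08,0,1,-4,2,7,0,-0.16,0,1,-6,3,10.5,0,-0.16,0,1,-8,4.5,14,0,-0.16,0,1,-8.3,4.7,15.6,0,-0.16,0],
)

```text
time_s: 11.88
ee_pos: [0.4332, 0.356, 0.1783]
tcp_rot: [[0.994, 0.002, 0.105], [-0.105, -0.001, 0.994], [0.002, -1.0, -0.001]]
force: [0.6, -0.2, -0.4]
gripper_width: 1.0
```

servo_tool(
  deltas=[1,0,0,0,0,0,0,1,0,0,0,0,0,0,1,0,0,0,0,0,0],
)

```text
time_s: 12.13
ee_pos: [0.4336, 0.3536, 0.1777]
tcp_rot: [[0.994, 0.002, 0.106], [-0.106, -0.003, 0.994], [0.002, -1.0, -0.003]]
force: [-0.2, -0.1, 0.7]
gripper_width: 1.001
```

```bash
python3 - <<'E'
from h import *
print(np.round(status.state()['q'],2))
c=cap('wrist'); goto([.437,.3535,.10],rot(83.8))
cv2.imwrite('pics/wrist2.png',cv2.cvtColor(c['frame'],cv2.COLOR_RGB2BGR))
h=cv2.cvtColor(c['frame'],cv2.COLOR_RGB2HSV)
m=cv2.inRange(h,(5,150,90),(12,255,255)); n,l,st,ce=cv2.connectedComponentsWithStats(m)
for i in range(1,n):
    if st[i,4]>80: print(st[i],ce[i].round(1),ray(c,*ce[i],.06).round(4))
E
```

```text
[-0.17  0.92 -1.14  1.8   0.95  1.1  -0.2 ]
t 12.18 pos [0.434  0.3535 0.178 ] w 1.007 delta cm [0.28 7.8  0.05] rv [0.002 0.001 0.003] F [-0.4  1.1 -0.6]
[   0  300   46   43 1073] [ 21.9 318. ] [ 0.6166 -0.0412  0.06  ]
```

View pics/wrist2.png

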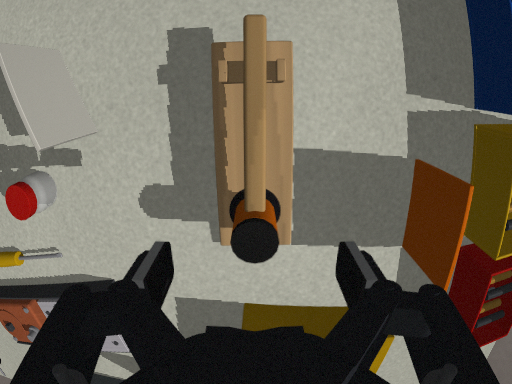

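The wrist view shows the handle centred on column 255, parallel to the tool, with the head's top centre at (254,240). I measure those as points.

```bash
python3 - <<'E'
from h import *
c=dict(np.load('last_wrist.npz'))
print('head',ray(c,254.5,240,.086).round(4),'handle',ray(c,255,150,.063).round(4),ray(c,255.5,60,.063).round(4),'end',ray(c,255,15,.06).round(4),'stand corners',[ray(c,*p,.01)[:2].round(4).tolist() for p in((220,245),(291,245),(213,42),(293,42))], 'mark', ray(c,255,211,.01).round(4))
E
```

```text
head [0.4782 0.3489 0.086 ] handle [0.4025 0.3574 0.063 ] [0.3244 0.3661 0.063 ] end [0.2832 0.3701 0.06  ] stand corners [[0.5211, 0.3029], [0.53, 0.387], [0.2934, 0.3257], [0.3023, 0.4072]] mark [0.4816 0.349  0.01  ]
```

servo_tool(
  deltas=[1,0.1,3,0,0,0,0,1,0.2,6.5,0,0,0,0,1,0.2,10,0,0,0,0,1,0.2,13,0,0,0,0,1,0.2,14.4,0,0,0,0],
)

```text
time_s: 12.6
ee_pos: [0.4366, 0.3485, 0.0305]
tcp_rot: [[0.994, 0.0, 0.11], [-0.11, -0.008, 0.994], [0.001, -1.0, -0.008]]
force: [0.7, -0.8, 0.3]
gripper_width: 1.002
```

servo_tool(
  deltas=[1,0,0,0,0,0,0,1,0,0,0,0,0,0],
)

```text
time_s: 12.77
ee_pos: [0.4372, 0.3457, 0.0298]
tcp_rot: [[0.994, -0.001, 0.113], [-0.113, -0.01, 0.994], [0.0, -1.0, -0.01]]
force: [1.1, 0.6, 0.2]
gripper_width: 0.998
```

```bash
python3 -c "
from h import *
goto([.4363,.3537,.032],rot(83.8))
"
```

```text
t 12.77 pos [0.4372 0.3457 0.0298] w 0.998 delta cm [-0.18 -0.22  0.78] rv [ 0.01  -0.005  0.   ] F [1.1 0.6 0.2]
```

servo_tool(
  deltas=[1,-0.1,-0.2,0.8,0.01,-0.005,0,1,-0.1,-0.2,0.8,0.01,-0.005,0,1,-0.1,-0.2,0.8,0.01,-0.005,0,1,-0.1,-0.2,0.8,0.01,-0.005,0],
)

```text
time_s: 13.1
ee_pos: [0.4376, 0.3543, 0.0329]
tcp_rot: [[0.994, 0.002, 0.108], [-0.108, 0.001, 0.994], [0.001, -1.0, 0.001]]
force: [0.8, -0.2, 0.3]
gripper_width: 1.0
```

```bash
python3 -c "
from h import *
goto([.4363,.3537,.032],rot(83.8)); print(np.round(status.state()['q'],2),np.round(status.state()['qd'],2))
"
```

```text
t 13.1 pos [0.4376 0.3543 0.0329] w 1.0 delta cm [-0.13  0.09 -0.07] rv [-0.001  0.     0.001] F [ 0.8 -0.2  0.3]
[-0.24  1.12 -0.98  1.86  1.22  0.92 -0.38] [-0.    0.01  0.01  0.   -0.    0.   -0.  ]
```

servo_tool(
  deltas=[-1,0,0,0,0,0,0,-1,0,0,0,0,0,0,-1,0,0,0,0,0,0,-1,0,0,0,0,0,0,-1,0,0,0,0,0,0],
)

```text
time_s: 13.52
ee_pos: [0.4376, 0.3543, 0.0329]
tcp_rot: [[0.994, 0.002, 0.108], [-0.108, 0.001, 0.994], [0.001, -1.0, 0.001]]
force: [0.4, -0.5, -0.6]
gripper_width: 0.3
```

servo_tool(
  deltas=[-1,0,0,0,0,0,0,-1,0,0,0,0,0,0,-1,0,0,0,0,0,0],
)

```text
time_s: 13.77
ee_pos: [0.4376, 0.3543, 0.033]
tcp_rot: [[0.994, 0.002, 0.108], [-0.108, 0.001, 0.994], [0.002, -1.0, 0.001]]
force: [0.5, 0.5, 3.3]
gripper_width: 0.221
```

servo_tool(
  deltas=[-1,0,-1,0,0,0,0,-1,0,-3.5,0,0,0,0,-1,0,-7,0,0,0,0,-1,0,-10,0,0,0,0,-1,0,-12,0,0,0,0],
)

```text
time_s: 14.18
ee_pos: [0.4371, 0.355, 0.1559]
tcp_rot: [[0.994, 0.002, 0.107], [-0.107, 0.003, 0.994], [0.002, -1.0, 0.003]]
force: [-0.8, 0.2, -4.3]
gripper_width: 0.224
```

```bash
python3 - <<'E'
from h import *
a=np.radians(5.4); B=np.array([[np.cos(a),-np.sin(a)],[np.sin(a),np.cos(a)]])
s=status.state(); h=np.array([.0434*.994,-.0434*.107])
for n,p in(('near',[.6026,.0662]),('far',[.6657,.0724])): print(n,np.array(p)-h)
goto([.6026-.0432,.0662+.0046,.15],rot(83.8)); goto([.45,.2,.15],rot(83.8))
c=cap('scene'); W=world(c); w=W[120:235,270:400].reshape(-1,3); w=w[np.isfinite(w[:,0])]; 
cv2.imwrite('pics/s3.png',cv2.resize(cv2.cvtColor(c['frame'][110:260,180:400],cv2.COLOR_RGB2BGR),None,fx=3.4,fy=3.4,interpolation=cv2.INTER_CUBIC))
E
```

```text
near [0.5594604 0.0708438]
far [0.6225604 0.0770438]
t 14.18 pos [0.4371 0.355  0.1559] w 0.224 delta cm [ 15.19   0.54 -26.95] rv [-0.003  0.001  0.002] F [-0.8  0.2 -4.3]
t 14.18 pos [0.4371 0.355  0.1559] w 0.224 delta cm [  2.94   0.55 -15.27] rv [-0.003  0.001  0.002] F [-0.8  0.2 -4.3]
```

View pics/s3.png

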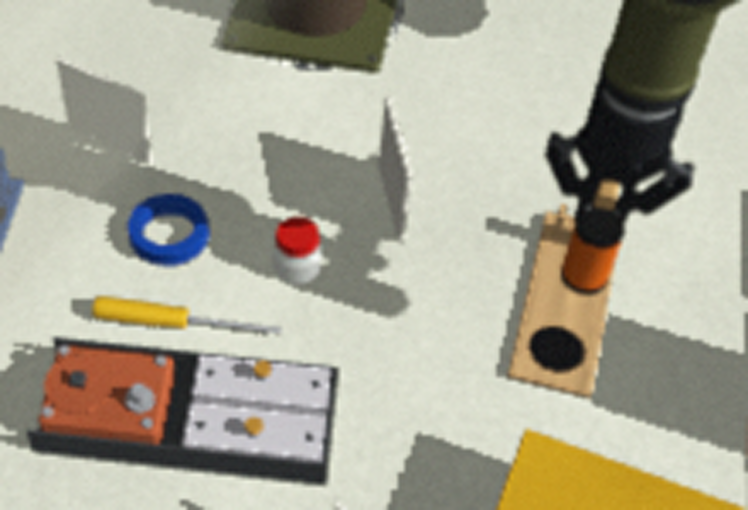

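The crop shows the mallet level in the gripper, the black mark bare at (557,348), the near pin at (262,368) and the far pin at (252,425). I measure the mark, the head and the pins.

```bash
cat > mal.py <<'E'
from h import *
def pl(c,u,v,z):
    R=np.array(c['R']);t=np.array(c['t']); k=R.T@np.array([(u-c['cx'])/c['fx'],(v-c['cy'])/c['fy'],1]); C=-R.T@t; return (C+k*(z-C[2])/k[2]).round(4)
def blobs(c,lo,hi,roi,amin,z,name):
    h=cv2.cvtColor(c['frame'],cv2.COLOR_RGB2HSV); m=cv2.inRange(h,lo,hi); k=np.zeros_like(m); a,b,e,d=roi; k[b:d,a:e]=1; n,l,st,ce=cv2.connectedComponentsWithStats(m*k); W=world(c)
    for i in range(1,n):
        if st[i,4]>=amin: print(name,st[i].tolist(),ce[i].round(1),'ray',pl(c,*ce[i],z),'depth',np.nanmedian(W[l==i],0).round(4))
E
python3 - <<'E'
from mal import *
c=dict(np.load('last_scene.npz'))
blobs(c,(12,120,80),(28,255,255),(225,205,285,245),5,.061,'pin')
blobs(c,(0,0,0),(179,255,45),(325,200,360,225),30,.010,'mark')
blobs(c,(0,0,0),(179,255,45),(345,165,368,185),30,.209,'headtop')
blobs(c,(5,150,60),(14,255,255),(335,170,370,200),30,.17,'barrel')
c=cap('side')
blobs(c,(12,120,80),(28,255,255),(205,140,275,215),4,.061,'pin')
blobs(c,(0,0,0),(179,255,45),(195,250,275,322),30,.010,'mark')
E
```

```text
pin [225, 205, 10, 1, 10] [229.5 205. ] ray [ 0.5739 -0.0349  0.061 ] depth [ 0.5416 -0.0472  0.0133]
pin [255, 216, 4, 5, 17] [256.6 217.9] ray [0.6046 0.0661 0.061 ] depth [0.6057 0.0656 0.0606]
pin [252, 233, 5, 5, 17] [254.  234.6] ray [0.6686 0.0721 0.061 ] depth [0.6675 0.0723 0.0594]
mark [336, 207, 15, 12, 138] [343.1 212.2] ray [0.4824 0.3484 0.01  ] depth [0.4821 0.3485 0.0094]
headtop [345, 165, 23, 17, 194] [356.5 173. ] ray [0.4727 0.35   0.209 ] depth [0.4727 0.3493 0.2075]
barrel [345, 178, 17, 18, 183] [352.4 187.3] ray [0.4986 0.3475 0.17  ] depth [0.5    0.3472 0.1692]
pin [267, 173, 8, 16, 73] [271.2 181.7] ray [ 0.5134 -0.024   0.061 ] depth [ 0.53   -0.0486  0.0212]
mark [210, 250, 21, 14, 162] [219.1 255.6] ray [0.518  0.2917 0.01  ] depth [0.4307 0.3805 0.229 ]
mark [211, 268, 15, 14, 173] [218.1 274.5] ray [0.4812 0.3489 0.01  ] depth [0.4813 0.3491 0.0094]
```

servo_tool(
  deltas=[-1,1.7,-0.7,-3,0,0,0,-1,3.4,-1.4,-6,0,0,0,-1,5.1,-2,-9,0,0,0,-1,6.8,-2.5,-12,0,0,0,-1,8.5,-2.5,-15,0,0,0],
)

```text
time_s: 14.7
ee_pos: [0.5063, 0.1956, 0.1802]
tcp_rot: [[0.994, 0.004, 0.107], [-0.107, 0.005, 0.994], [0.004, -1.0, 0.005]]
force: [0.6, 1.0, -3.3]
gripper_width: 0.224
```

servo_tool(
  deltas=[-1,1.6,0,-3,0,0,0,-1,3.2,0,-6,0,0,0,-1,4.8,0,-8.5,0,0,0,-1,6,0,-11,0,0,0,-1,6.7,0,-12,0,0,0],
)

```text
time_s: 15.12
ee_pos: [0.56, 0.0626, 0.1768]
tcp_rot: [[0.994, -0.0, 0.113], [-0.113, -0.001, 0.994], [0.0, -1.0, -0.001]]
force: [-0.8, -0.8, -4.9]
gripper_width: 0.222
```

```bash
python3 -c "
from h import *
goto([.5596,.0709,.115],rot(83.8)); print(np.round(status.state()['q'],2))
"
```

```text
t 15.12 pos [0.56   0.0626 0.1768] w 0.222 delta cm [-0.14  6.18  0.83] rv [ 0.001 -0.005  0.   ] F [-0.8 -0.8 -4.9]
[ 0.41  0.94 -1.17  1.78  0.97  1.13  0.35]
```

servo_tool(
  deltas=[-1,-0.1,2.5,0.8,0,0,0,-1,-0.1,5,0.8,0,-0.005,0,-1,-0.1,6.2,0.8,0,-0.005,0,-1,-0.1,6.2,0.8,0,-0.005,0,-1,-0.1,6.2,0.8,0,-0.005,0],
)

```text
time_s: 15.53
ee_pos: [0.5591, 0.0706, 0.114]
tcp_rot: [[0.994, -0.002, 0.108], [-0.108, -0.001, 0.994], [-0.002, -1.0, -0.002]]
force: [-0.1, -0.4, -3.3]
gripper_width: 0.227
```

```bash
python3 - <<'E'
from mal import *
c=cap('side'); goto([.5596,.0709,.072],rot(83.8))
for n in('scene','side'):
    c=cap(n); h=cv2.cvtColor(c['frame'],cv2.COLOR_RGB2HSV); W=world(c)
    w=W.reshape(-1,3); V=h[...,2].ravel()
    m=(w[:,2]>.155)&(w[:,2]<.18)&(np.hypot(w[:,0]-.604,w[:,1]-.066)<.03)&(V<80); print(n,m.sum(),np.nanmedian(w[m],0) if m.any() else '')
E
```

```text
t 15.58 pos [0.56   0.0712 0.1152] w 0.225 delta cm [-0.03  4.32 -0.03] rv [0. 0. 0.] F [ 0.4 -1.  -3.7]
scene 135 [0.60640368 0.06736134 0.16688983]
side 50 [0.61112508 0.07523925 0.16793007]
```

servo_tool(
  deltas=[-1,0,1.2,0,0,0,0,-1,0,3,0,0,0,0,-1,0,4.7,0,0,0,0,-1,0,4.5,0,0,0,0,-1,0,1,0,0,0,0],
)

```text
time_s: 16.1
ee_pos: [0.5572, 0.0687, 0.1006]
tcp_rot: [[0.994, -0.008, 0.108], [-0.108, -0.005, 0.994], [-0.008, -1.0, -0.006]]
force: [0.6, -2.1, -4.4]
gripper_width: 0.223
```

servo_tool(
  deltas=[-1,0,-1.5,0,0,0,0,-1,0,-3,0,0,0,0,-1,0,-3,0,0,0,0],
)

```text
time_s: 16.35
ee_pos: [0.5593, 0.0701, 0.1337]
tcp_rot: [[0.994, -0.003, 0.108], [-0.108, -0.003, 0.994], [-0.003, -1.0, -0.003]]
force: [0.9, 0.0, -2.9]
gripper_width: 0.225
```

```bash
cat > pins.py <<'E'
from mal import *
for n,roi in(('wrist',None),('scene',(248,212,262,240))):
    c=cap(n)
    if roi: blobs(c,(12,120,80),(28,255,255),roi,5,.055,'pin '+n)
    else:
        cv2.imwrite('pics/w_%.1f.png'%status.state()['time_s'],cv2.cvtColor(c['frame'],cv2.COLOR_RGB2BGR))
        h=cv2.cvtColor(c['frame'],cv2.COLOR_RGB2HSV); 
c=cap('side'); W=world(c); 
W0=world(dict(np.load('last_scene.npz')))
for nm,p in(('near',(.6036,.0662)),('far',(.667,.0722))):
  for tag,w in(('scene',W0),('side',W)):
    q=w.reshape(-1,3); m=(np.hypot(q[:,0]-p[0],q[:,1]-p[1])<.008)&(q[:,2]<.08); print(nm,tag,m.sum(),np.round(np.percentile(q[m,2],[20,50,80]),4) if m.any() else '')
goto([.623,.0769,.115],rot(83.8))
E
python3 pins.py
```

```text
pin scene [255, 218, 4, 4, 14] [256.5 219.7] ray [0.6078 0.0666 0.055 ] depth [0.6043 0.0654 0.0489]
pin scene [252, 233, 5, 5, 18] [254.1 234.7] ray [0.6653 0.0717 0.055 ] depth [0.6675 0.0729 0.0601]
near scene 16 [0.0478 0.0489 0.0504]
near side 15 [0.0433 0.0478 0.0488]
far scene 25 [0.0432 0.058  0.0608]
far side 20 [0.0442 0.0572 0.0597]
t 16.5 pos [0.5574 0.0684 0.1302] w 0.218 delta cm [6.44 1.46 1.56] rv [ 0.006 -0.    -0.008] F [ 0.1 -0.4 -4.3]
```

The near pin is home: its head is at 49 mm, against 60 mm for the far one. Now the far pin.

servo_tool(
  deltas=[-1,3,0.5,0.8,0,0,0,-1,5.5,1,1.3,0,0,0,-1,6.4,1.5,1.5,0.006,0,-0.008,-1,6.4,1.5,1.5,0.006,0,-0.008,-1,6.4,1.5,1.5,0.006,0,-0.008],
)

```text
time_s: 16.92
ee_pos: [0.6212, 0.076, 0.113]
tcp_rot: [[0.994, -0.003, 0.108], [-0.108, -0.001, 0.994], [-0.003, -1.0, -0.002]]
force: [-0.5, 0.3, -3.6]
gripper_width: 0.224
```

```bash
python3 - <<'E'
from mal import *
goto([.623,.0769,.115],rot(83.8))
c=cap('scene'); h=cv2.cvtColor(c['frame'],cv2.COLOR_RGB2HSV); w=world(c).reshape(-1,3); V=h[...,2].ravel()
m=(w[:,2]>.15)&(w[:,2]<.19)&(np.hypot(w[:,0]-.668,w[:,1]-.072)<.026)&(V<80); p=w[m]; print(m.sum(),np.median(p,0)); q=p-p.mean(0); n=np.linalg.svd(q)[2][2]; print('head top normal',n*np.sign(n[2]))
E
```

```text
t 16.92 pos [0.6212 0.076  0.113 ] w 0.224 delta cm [ 0.17 -0.2   0.11] rv [ 0.002 -0.    -0.003] F [-0.5  0.3 -3.6]
142 [0.66413653 0.07251614 0.16882054]
head top normal [-0.00501322 -0.00731817  0.99996066]
```

servo_tool(
  deltas=[-1,0.1,1.1,0.1,0,0,0,-1,0.1,2.8,0.1,0,0,0,-1,0.1,4.5,0.1,0,0,0,-1,0.1,4.3,0.1,0,0,0,-1,0.1,1,0.1,0,0,0],
)

```text
time_s: 17.38
ee_pos: [0.6173, 0.0736, 0.0957]
tcp_rot: [[0.994, -0.016, 0.107], [-0.107, -0.007, 0.994], [-0.015, -1.0, -0.009]]
force: [0.8, -1.0, -4.3]
gripper_width: 0.224
```

servo_tool(
  deltas=[-1,0,-1.5,0,0,0,0,-1,0,-4,0,0,0,0,-1,0,-6,0,0,0,0,-1,0,-7.5,0,0,0,0,-1,0,-7.5,0,0,0,0],
)

```text
time_s: 17.8
ee_pos: [0.62, 0.0753, 0.1737]
tcp_rot: [[0.994, -0.011, 0.107], [-0.107, -0.006, 0.994], [-0.011, -1.0, -0.007]]
force: [0.5, 1.2, -3.8]
gripper_width: 0.223
```

```bash
python3 pins.py; python3 -c "
from h import *
goto([.4376,.3543,.16],rot(83.8))"
```

```text
pin scene [248, 212, 13, 9, 77] [254.9 215.6] ray [0.593  0.0578 0.055 ] depth [0.6813 0.0798 0.1898]
pin scene [252, 235, 5, 4, 16] [254.  236.5] ray [0.6718 0.0728 0.055 ] depth [0.6683 0.0719 0.0478]
near scene 0 
near side 12 [0.0415 0.0483 0.0497]
far scene 19 [0.0464 0.0477 0.0496]
far side 15 [0.0431 0.0468 0.0499]
t 17.95 pos [0.6179 0.0733 0.1693] w 0.223 delta cm [0.56 5.41 0.47] rv [ 0.011  0.001 -0.017] F [-0.7 -0.5 -4.2]
t 17.95 pos [0.6179 0.0733 0.1693] w 0.223 delta cm [-20.91   0.99  26.02] rv [ 0.011  0.001 -0.017] F [-0.7 -0.5 -4.2]
```

Both pins are home at about 48–49 mm. Returning the mallet.

servo_tool(
  deltas=[-1,-2,-0.5,2.6,0,0,0,-1,-4.4,-1,5.4,0,0,0,-1,-6.8,-1,8.4,0,0,0,-1,-9.2,-1,11.4,0.01,0,-0.015,-1,-11.4,-1,14.2,0.01,0,-0.015],
)

```text
time_s: 18.37
ee_pos: [0.5175, 0.2273, 0.1781]
tcp_rot: [[0.994, -0.004, 0.106], [-0.106, -0.002, 0.994], [-0.004, -1.0, -0.002]]
force: [-0.1, 0.2, -4.1]
gripper_width: 0.222
```

servo_tool(
  deltas=[-1,-2.3,0,2.9,0,0,0,-1,-4.6,0,5.8,0,0,0,-1,-6.9,0.5,8.5,0,0,0,-1,-8.5,1,10.5,0,0,0,-1,-9.5,1.5,11.8,0,0,0],
)

```text
time_s: 18.78
ee_pos: [0.4322, 0.3573, 0.1621]
tcp_rot: [[0.995, -0.007, 0.101], [-0.101, -0.001, 0.995], [-0.007, -1.0, -0.002]]
force: [-0.6, 0.4, -4.2]
gripper_width: 0.225
```

servo_tool(
  deltas=[-1,0,0,0,0,0,0,-1,0,0,0,0,0,0],
)

```text
time_s: 18.95
ee_pos: [0.4307, 0.3574, 0.1606]
tcp_rot: [[0.995, -0.009, 0.098], [-0.098, -0.003, 0.995], [-0.009, -1.0, -0.004]]
force: [0.1, -0.6, -4.0]
gripper_width: 0.228
```

```bash
cat > mh.py <<'E'
from mal import *
# mallet head and handle relative to TCP
s=status.state(); e=np.array(s['ee_pos'])
for n in('scene','side'):
    c=cap(n); h=cv2.cvtColor(c['frame'],cv2.COLOR_RGB2HSV); w=world(c).reshape(-1,3); V=h[...,2].ravel()
    x=e+[.044,-.0047,.053]; m=(abs(w[:,2]-x[2])<.012)&(np.hypot(w[:,0]-x[0],w[:,1]-x[1])<.026)&(V<80); p=w[m]
    print(n,m.sum(),'head top - expected',(np.median(p,0)-x).round(4) if m.any() else '')
    if m.sum()>30: q=p-p.mean(0); k=np.linalg.svd(q)[2][2]; print('normal',(k*np.sign(k[2])).round(3))
    H=h[...,0].ravel();S=h[...,1].ravel(); r=e[:2]-w[:,:2]; m=(r[:,0]>.05)&(r[:,0]<.17)&(abs(r[:,1])<.05)&(H>8)&(H<25)&(S>70)&(w[:,2]>e[2]+.02)&(w[:,2]<e[2]+.045); p=w[m]
    if m.sum()>20: f=np.polyfit(p[:,0],p[:,1],1); g=np.polyfit(p[:,0],p[:,2],1); print('handle',m.sum(),'az',np.degrees(np.arctan(f[0])).round(2),'y err at tcp',(np.polyval(f,e[0])-e[1]).round(4),'slope z',g[0].round(3))
goto([.4376,.3543,.034],rot(83.8))
E
python3 mh.py
```

```text
scene 124 head top - expected [-0.0016 -0.0005  0.0062]
normal [-0.097 -0.047  0.994]
side 28 head top - expected [0.004  0.0139 0.0059]
handle 73 az -5.09 y err at tcp 0.001 slope z 0.03
t 19.05 pos [0.4329 0.3556 0.161 ] w 0.225 delta cm [ 0.56 12.7  -0.02] rv [ 0.004  0.005 -0.007] F [ 0.1 -0.3 -4.1]
```

servo_tool(
  deltas=[-1,0.5,4,0,0.004,0.005,-0.007,-1,0.5,7,0,0.004,0.005,-0.007,-1,0.5,7,0,0.004,0.005,-0.007,-1,0.5,7,0,0.004,0.005,-0.007,-1,0.5,7,0,0.004,0.005,-0.007],
)

```text
time_s: 19.47
ee_pos: [0.4382, 0.3553, 0.0925]
tcp_rot: [[0.994, 0.001, 0.109], [-0.109, 0.002, 0.994], [0.001, -1.0, 0.002]]
force: [0.7, 0.9, -2.6]
gripper_width: 0.225
```

```bash
python3 mh.py; python3 - <<'E'
from h import *
a=cv2.cvtColor(dict(np.load('last_scene.npz'))['frame'][140:240,310:390],cv2.COLOR_RGB2BGR); b=cv2.cvtColor(dict(np.load('last_side.npz'))['frame'][235:335,190:290],cv2.COLOR_RGB2BGR)
cv2.imwrite('pics/m4.png',cv2.resize(np.hstack([a,b]),None,fx=4.4,fy=4.4,interpolation=cv2.INTER_CUBIC))
E
```

```text
scene 114 head top - expected [-0.002  -0.0016  0.0059]
normal [-0.098 -0.048  0.994]
side 26 head top - expected [0.0024 0.014  0.0075]
handle 62 az -3.33 y err at tcp 0.0043 slope z 0.078
t 19.57 pos [0.4383 0.356  0.0931] w 0.221 delta cm [-0.06  5.91 -0.19] rv [-0.003 -0.     0.002] F [ 0.3 -0.9 -3.2]
```

View pics/m4.png

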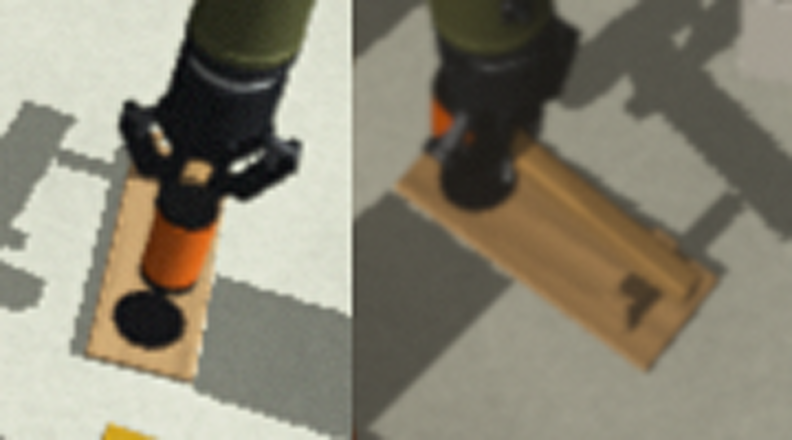

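The left half (scene) shows the mallet head above the mark at (150,318), and the right half (side) shows the handle heading into the cheeks. The fits say the head is pitched up about 0.09 rad in the grip from the second blow. I pitch the tool to level it.

servo_tool(
  deltas=[-1,-0.2,0,-0.2,0,0,0.05,-1,-0.2,0,-0.2,0,0,0.088,-1,-0.2,0,-0.2,0,0,0.088,-1,-0.2,0,-0.2,0,0,0.088],
)

```text
time_s: 19.9
ee_pos: [0.4371, 0.3545, 0.0942]
tcp_rot: [[0.99, -0.083, 0.11], [-0.109, 0.014, 0.994], [-0.084, -0.996, 0.005]]
force: [-1.1, 0.4, -4.2]
gripper_width: 0.219
```

```bash
python3 mh.py
```

```text
scene 124 head top - expected [ 0.0033 -0.0009  0.0024]
normal [ 0.006 -0.049  0.999]
side 15 head top - expected [0.0085 0.012  0.0028]
handle 233 az -5.99 y err at tcp 0.0012 slope z 0.035
t 20.0 pos [0.4359 0.3546 0.094 ] w 0.225 delta cm [ 0.68  5.96 -0.04] rv [-0.004  0.001 -0.085] F [ 0.1 -0.2 -3. ]
```

servo_tool(
  deltas=[-1,0.15,1.8,0,0,0,0,-1,0.35,3.8,0,0,0,0,-1,0.5,5.3,0,0,0,0,-1,0.5,5.5,0,0,0,0,-1,0.5,5.5,0,0,0,0],
)

```text
time_s: 20.42
ee_pos: [0.4354, 0.3548, 0.0385]
tcp_rot: [[0.991, -0.084, 0.106], [-0.106, 0.012, 0.994], [-0.085, -0.996, 0.003]]
force: [0.8, 1.0, -3.3]
gripper_width: 0.224
```

```bash
python3 mh.py
```

```text
scene 118 head top - expected [ 0.0019 -0.0014  0.0022]
normal [ 0.013 -0.065  0.998]
side 16 head top - expected [0.0082 0.0146 0.0028]
handle 235 az -5.37 y err at tcp 0.0029 slope z 0.036
t 20.52 pos [0.4361 0.3558 0.0399] w 0.224 delta cm [ 0.22  0.57 -0.14] rv [-0.006  0.002 -0.084] F [ 0.3  1.2 -3.5]
```

Lower gently until the support takes the weight.

servo_tool(
  deltas=[-1,0.1,0.2,-0.1,0,0,0,-1,0.1,0.4,-0.1,0,0,0,-1,0.1,0.5,-0.1,0,0,0,-1,0.1,0.5,-0.1,0,0,0],
)

```text
time_s: 20.85
ee_pos: [0.4372, 0.3554, 0.0356]
tcp_rot: [[0.991, -0.082, 0.107], [-0.106, 0.016, 0.994], [-0.083, -0.997, 0.007]]
force: [1.2, -0.6, 1.5]
gripper_width: 0.223
```

servo_tool(
  deltas=[-1,0,0.1,0,0,0,0,-1,0,0.2,0,0,0,0,-1,0,0.2,0,0,0,0],
)

```text
time_s: 21.1
ee_pos: [0.4374, 0.3555, 0.0338]
tcp_rot: [[0.991, -0.081, 0.108], [-0.107, 0.016, 0.994], [-0.082, -0.997, 0.008]]
force: [2.2, -0.9, 0.9]
gripper_width: 0.227
```

```bash
python3 mh.py
```

```text
scene 119 head top - expected [ 0.0027 -0.0009  0.0012]
normal [-0.034 -0.061  0.998]
side 15 head top - expected [0.0087 0.0119 0.0017]
handle 246 az -5.65 y err at tcp 0.0017 slope z 0.021
t 21.2 pos [0.4374 0.3555 0.0338] w 0.223 delta cm [ 0.03 -0.02 -0.12] rv [-0.008  0.001 -0.082] F [ 2.7 -0.5  1.9]
```

servo_tool(
  deltas=[-1,0,0.05,0,0,0,0.015,-1,0,0.15,0,0,0,0.03,-1,0,0.2,0,0,0,0.04,-1,0,0.2,0,0,0,0.04],
)

```text
time_s: 21.53
ee_pos: [0.437, 0.3555, 0.0321]
tcp_rot: [[0.987, -0.122, 0.108], [-0.107, 0.021, 0.994], [-0.124, -0.992, 0.007]]
force: [-0.4, -0.7, 3.4]
gripper_width: 0.224
```

```bash
python3 mh.py
```

```text
scene 121 head top - expected [ 0.0047 -0.0014  0.0001]
normal [ 0.042 -0.025  0.999]
side 10 head top - expected [ 0.0122  0.0117 -0.0014]
handle 267 az -5.92 y err at tcp 0.0012 slope z 0.002
t 21.63 pos [0.437  0.3554 0.032 ] w 0.227 delta cm [ 0.05 -0.21 -0.1 ] rv [-0.007  0.    -0.123] F [-1.7 -1.1  2.9]
```

servo_tool(
  deltas=[-0.5,0,0,0,0,0,0,-0.2,0,0,0,0,0,0,0.2,0,0,0,0,0,0,0.2,0,0,0,0,0,0,0.2,0,0,0,0,0,0],
)

```text
time_s: 22.05
ee_pos: [0.437, 0.3555, 0.0319]
tcp_rot: [[0.987, -0.122, 0.108], [-0.106, 0.021, 0.994], [-0.123, -0.992, 0.007]]
force: [-0.2, 0.5, -0.2]
gripper_width: 0.599
```

servo_tool(
  deltas=[0.4,-0.2,-1.5,0,0,0,0,0.4,-0.5,-4,0,0,0,0,0.4,-1,-7.5,0,0,0,0,0.4,-1.4,-11,0,0,0,0,0.4,-1.6,-13,0,0,0,0],
)

```text
time_s: 22.47
ee_pos: [0.4369, 0.3565, 0.1678]
tcp_rot: [[0.987, -0.119, 0.107], [-0.104, 0.025, 0.994], [-0.121, -0.993, 0.012]]
force: [0.4, 0.8, -0.4]
gripper_width: 0.701
```

servo_tool(
  deltas=[0.4,-2,-2,0,0,0,0,0.4,-5,-4,0,0,0,0,0.4,-8,-6,0,0,0,0,0.4,-8,-6,0,0,0,0],
)

```text
time_s: 22.8
ee_pos: [0.3594, 0.3669, 0.2435]
tcp_rot: [[0.988, -0.117, 0.097], [-0.094, 0.032, 0.995], [-0.12, -0.993, 0.02]]
force: [-0.6, -0.2, -0.6]
gripper_width: 0.703
```

```bash
python3 plate.py; python3 - <<'E'
from mal import *
s=status.state(); print(s['time_s'],s['ee_pos'],s['gripper_width'],s['force'])
ims=[]
for n in('scene','side'):
    c=cap(n); w=world(c).reshape(-1,3); V=cv2.cvtColor(c['frame'],cv2.COLOR_RGB2HSV)[...,2].ravel()
    m=(w[:,2]>.078)&(w[:,2]<.1)&(np.hypot(w[:,0]-.482,w[:,1]-.349)<.04); p=w[m]; k=np.linalg.svd(p-p.mean(0))[2][2]; print(n,m.sum(),'head',np.median(p,0).round(4),(k*np.sign(k[2])).round(3))
    hn=w[(w[:,2]>.05)&(w[:,2]<.07)&(w[:,0]>.27)&(w[:,0]<.45)&(abs(w[:,1]-.36)<.02)]
    if len(hn)>20: r=cv2.fitLine(hn[:,:2].astype(np.float32),cv2.DIST_HUBER,0,.001,.001).ravel(); print('handle az',np.degrees(np.arctan(r[1]/r[0])),'slope z',np.polyfit(hn[:,0],hn[:,2],1)[0])
    for nm,pp in(('near',(.6036,.0662)),('far',(.667,.0722))):
        m=(np.hypot(w[:,0]-pp[0],w[:,1]-pp[1])<.008)&(w[:,2]<.08); print(nm,np.round(np.percentile(w[m,2],[50,80]),4) if m.any() else '')
    ims.append(cv2.cvtColor(c['frame'],cv2.COLOR_RGB2BGR))
cv2.imwrite('pics/end.png',cv2.resize(np.vstack([ims[0][100:320,:400],ims[1][100:340,60:460]]),None,fx=1.3,fy=1.3))
E
```

```text
plate front: yaw 4.79 tilt 20.42 n 739 | seat coords: along slope [0.0027 0.1084] y [-0.0561  0.0012  0.0589] out(front face) 0.0064
22.85 [0.3624648  0.36548571 0.24112981] 0.6967167809407075 [ 0.91406081  0.75302576 -0.20019887]
scene 124 head [0.4844 0.3512 0.0847] [ 0.012 -0.023  1.   ]
handle az -6.031078 slope z 0.0018679730003368937
near [0.0485 0.0511]
far [0.0472 0.0485]
side 149 head [0.4804 0.3526 0.0849] [-0.001  0.024  1.   ]
handle az -5.7752185 slope z 0.0020279827643982684
near 
far
```

View pics/end.png

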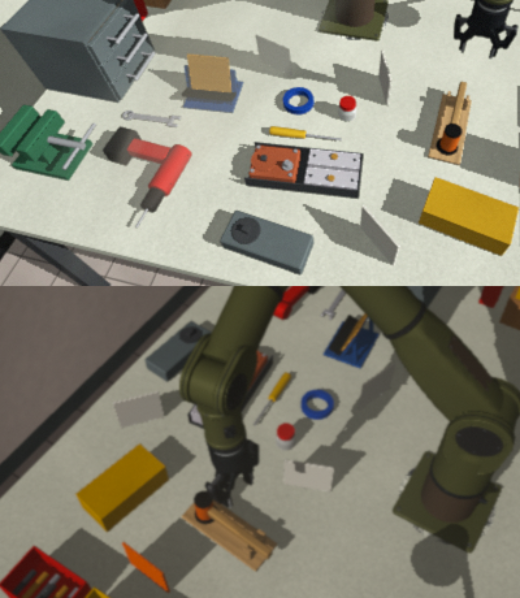

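The final picture shows the plate leaning on the rack at (210,75), both pins down, the mallet upright on its stand at (450,135), and the bystanders where they were. Head position is within 4 mm of the mark. I hand in.

servo_tool(
  deltas=[0.4,0,-1,0,0,0,0,0.4,0,-1,0,0,0,0,0.4,0,-1,0,0,0,0,0.4,0,-1,0,0,0,0],
)

```text
time_s: 23.28
ee_pos: [0.367, 0.3627, 0.2473]
tcp_rot: [[0.987, -0.118, 0.107], [-0.105, 0.025, 0.994], [-0.12, -0.993, 0.012]]
force: [0.0, 1.0, 0.7]
gripper_width: 0.699
```

```bash
python3 -c "
from cell import job
print(job.close_job())"
```

```text
the job is handed in; nothing more can be done
None
```

The job is done and handed in at about 23 s of robot time; the hand-in gave no verdict. I leaned the cover plate on the rack, drove each pin home with one mallet blow, and set the mallet back on its stand.

My last checks before handing in:
- **Plate:** it leans at 20.4° and within 0.4° of square. The foot is within about 3 mm of the inner corner and 1–2 mm of the middle. It was released, with no gripper contact.
- **Pins:** the scene camera put the near pin top at 48–51 mm and the far one at 47–49 mm, where fully home is 49 mm. The side camera's last look at the pins was blocked by the arm. It had read both at 47–50 mm right after the second blow.
- **Mallet:** it stands upright (tilt under 0.03 rad), with its head within about 4 mm of the mark and its handle between the cheeks.
- **Bystanders:** none looked moved in the last picture, but I did not measure them.

**Disagreements:**
- The two cameras differed by about 4 mm in x on the mallet head, as they had at the start.
- The second blow pitched the mallet about 0.09 rad in the grip. I levelled it before setting it down.

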